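# Fit the sugar shaker's capped sieve head, then take the dust cap off and hold it

### The arm

A 6-joint arm with a two-finger parallel gripper is mounted at the origin on the work surface. World frame = base frame: x ahead of the robot, y to its left, z up, the work surface at z = 0. Lengths are in m, angles in rad, forces in N, time in s.
With the tool pointing down it reaches from about 0.275 to 1 m from the base axis. Payload 8.4 kg.
Tool frame: the origin (TCP) lies at the very end of the fingers, on their centre line; the grasp point (between the pads) lies 19 mm behind it (env.grasp_offset is the z of the grasp point in the tool frame, in m); z points along the fingers, y is the line along which they close (so a half turn about z gives the same grasp; the last joint's range is limited). The gripper opens to 85 mm and grips with 20 to 120 N. Pads are 22 mm wide; open, the fingers measure 114 mm over their backs; the gripper's body (76 mm by 85 mm) begins 54 mm behind the grasp point. The pads swing forward as they close: fully open they stand 13 mm farther back than shut.
Start: joints at [-1.345, 0.353, 1.633, -0, 1.155, -0.002], TCP at [0.141, -0.609, 0.231] pointing down, gripper open.
Joint ranges: [-2.63, 2.63], [-0.92, 2.1], [0.06, 2.66], [-1.3, 4.44], [0, 2.69], [-3.02, 3.02]. Speed limits (rad/s): [2.22, 2.22, 2.79, 3.14, 3.14, 3.14].

### API

Orientations are given as [roll, pitch, yaw] about the fixed x, y, z axes, in that order (R = Rz(yaw) Ry(pitch) Rx(roll)).
In Python, from cell import readout, grab_frame, env, nets gives the robot as it stands. The module is installed in compiled form; this text tells all that it offers.
- The arm moves only by the tool play_rows, never from a script. Its argument "targets" is one flat list of numbers, 7 for each row, row after row: the finger opening in mm, from 0 to 85.4, then the shift along the tool's x, y, z scaled (see below), then the turn, a rotation vector about the tool's x, y, z scaled (see below). In form: [gripper, dx, dy, dz, ax, ay, az, gripper, dx, dy, dz, ax, ay, az, ...]. A call has 1 to 20 rows; each row shifts and turns the commanded pose from where the row before left it, along the tool's axes as they then stand; what a row does not reach is not made up. The controller multiplies each number of a shift by 200 mm and each number of a turn by 30 degrees. A row lasts 1/8 s, in which the tool goes at most 62.5 mm and 10.7 degrees, less where a joint would pass 70% of its speed; a pose out of reach is approached as far as the arm can. A call with a number of a shift or a turn outside -1 to 1 is refused whole. A call with a gripper value outside its range is refused whole. The fingers move at their own pace and stop on an object; "force" is the grip in N (left out, the last holds). Time passes only in rows, so rows that do not move let the fingers close. It gives the time, the measured TCP pose, the force, the opening and the grip force at its end, in the units of the state.
- readout.sense(): the state, without advancing time (a new reading comes with each control period).
- grab_frame(name): name is "scene" or "top" or "wrist"; returns a dict with "pixels" (384x512x3 uint8, blue, green, red), "z_map" (384x512 float32, m along the optical axis (not along the pixel's ray), 0 where there is no reading), "mtx" (3x3 intrinsics, pixels), "rvec" (rotation vector, rad) and "tvec" (3), from world to camera coordinates, as OpenCV has them; the wrist camera has in their place "hand_eye" (4x4, takes a point from camera to tool coordinates, whose origin is the TCP and whose axes are the flange's). Camera axes: x right, y down, z forward; pixel columns grow to the right and rows downward; lengths in m; the calibration is good to about 2 mm. The wrist camera is an equidistant fisheye: a pixel r from the principal point sees the ray r / f radians off the axis. A picture is of the moment at which its call begins: read the wrist's pose just before it.
- env.finish_job(): hands the job in; it is judged then, once.
Trained networks look in a picture, given as the dict that the camera call returned (one of the last four; its "shot" number tells which), for a name from the list of things; names that differ only in an ending like _2 or _b are one class to them, and where a whole thing is asked for, a point or a joint stands for the part that bears it (a point fixed in the world has none). Each returns a list of dicts, best first, with "p" (0 to 1); they miss things now and then, are a little off and sometimes report something else, mostly with a low value. They report only what shows in the picture. A call takes as long as a camera call. They do not tell look-alikes from the thing itself.
- nets.recognise(thing, picture): "rect" ([left, top, width, height] in pixels, round what is visible of it).
- nets.silhouettes(thing, picture): "mask" (384x512 bool, what is visible of it) and "rect" ([left, top, width, height] in pixels, round what is visible of it).
The state is a dict: "time_s": time; "q": joint angles; "dq": joint speeds; "tau": joint torques, N m; "position": TCP position; "ee_rot": TCP orientation; "wrist_force": force on the tool from outside, world axes, zero at the start; "wrist_torque": the same for the moment, N m; "opening": opening from 0.0 (shut) to 1.0 (fully open); "gripper_force": force on a finger pad.
Only numpy, scipy, OpenCV 4.12 (cv2) and the standard library are available. Lean on these libraries where they do the work, as an engineer would, in place of code of your own. Each camera call takes 0.05 s, during which the arm holds its last target. There are 200 camera calls.

### The job

Get the steel sugar shaker ready for dusting the biscuits: pick up its sieve head by the wide knurled collar, with the dust cap riding on top, and lower it gently into the mouth of the open shaker tin until the collar sits fully home on the rim. Then lift the dust cap alone straight up off the head, leaving the head seated and the tin standing where it was. Finish while still holding the cap steady, upright and a hand's breadth above the shaker, and leave the other things on the table alone.

Things in the scene. Friction and masses are not known exactly. Their poses are not given: they have to be found in the camera images.
- tin_mouth (a point): Centre of the mouth of the open shaker tin, level with its rim, z up. A plain round brushed-steel tin, 85 mm tall and 61 mm across outside, 57 mm across inside, wall 2 mm, open at the top, standing loose on the table (about 0.3 kg).
- head_collar (a point): Centre of the ribbed collar (66 mm across, 14 mm tall) of the round steel sieve head (inner lid, 0.1 kg), z up. Below the collar a spigot, 53 mm across, 18 mm tall, with tapered foot, that enters the tin (2 mm play all round); above it a sieve dome, 49 mm across, 18 mm tall, under the cap. Stands upright, point 25 mm above the table at the start, 7 mm above the tin's mouth when home.
- cap_mid (a point): Centre of the dust cap (outer lid), half-way up, z up. A white plastic cap, 56 mm across, 24 mm tall, flat on top, open below, 25 g. It sits loosely over the dome, its skirt resting on top of the collar: this point is then 19 mm above the collar's centre. Nothing clips it on; it comes straight up and is clear of the dome once raised 20 mm.
- shaker2: A second, complete shaker of the same make with head and cap on, 123 mm tall, 66 mm across at the collar; not part of the job. Origin at the centre of its underside.
- jar: A closed round jam jar with a white cap, about 100 mm tall and 64 mm across; not part of the job. Origin at the centre of its underside.
- small_bowl: A small purple bowl, 130 mm across and 65 mm tall; not part of the job. Origin at the centre of its underside.
- bowl: A large orange mixing bowl, 210 mm across and 105 mm tall; not part of the job. Origin at the centre of its underside.
- spoon: A spoon 200 mm long lying on the table; not part of the job. Origin under its middle.
- jar_lid: A loose white jar lid lying flat, 68 mm across and 12 mm tall; not part of the job. Origin at the centre of its underside.
- pastry_brush: A pastry brush 240 mm long lying on the table; not part of the job. Origin under its middle.
Mind the look-alikes: they are no part of the job. Of the things shaped like the part that bears cap_mid, the white one is meant.

How it is judged:
On the way, in this order (a step that is already met when the one before it is completed fails the run):
1. the sieve head is lifted off the table (at least 30 mm) with its cap on (height (world z) of head_collar above 0.055 m and z of cap_mid in the frame of head_collar below 0.024 m and distance between cap_mid and head_collar below 0.026 m), for 0.1 s.
2. the head sits fully home on the tin with its cap still on (horizontal distance between head_collar and tin_mouth below 0.004 m and z of head_collar in the frame of tin_mouth between 0.004 and 0.0095 m and angle between the z axis of head_collar and the z axis of tin_mouth, either way round below 0.06 rad and z of cap_mid in the frame of head_collar below 0.024 m and distance between cap_mid and head_collar below 0.026 m), for 0.2 s.
3. the cap is off the head and held above it, the head still home (horizontal distance between head_collar and tin_mouth below 0.004 m and z of head_collar in the frame of tin_mouth between 0.004 and 0.0095 m and angle between the z axis of head_collar and the z axis of tin_mouth, either way round below 0.06 rad and z of cap_mid in the frame of head_collar above 0.07 m), for 0.1 s.
At the end, for the whole second after the job is handed in: The head sits home on the tin (centred within 4 mm, collar within 2.5 mm of the rim), untouched; the tin stands within 25 mm of its start; the robot holds the cap still, within 0.3 rad of upright, at least 50 mm above its seat and within 60 mm of the tin's axis, nothing else carrying it (horizontal distance between head_collar and tin_mouth below 0.004 m and z of head_collar in the frame of tin_mouth between 0.004 and 0.0095 m and angle between the z axis of head_collar and the z axis of tin_mouth, either way round below 0.06 rad and z of cap_mid in the frame of head_collar above 0.069 m and horizontal distance between cap_mid and tin_mouth below 0.06 m and angle between cap_mid's own z axis and vertical below 0.3 rad and contact force between the fingers and cap above 1 N and contact force between each of cap, the arm, the fingers and head below 0.1 N and contact force between cap and tin below 0.1 N and linear speed of cap below 0.05 m/s and linear speed of head below 0.03 m/s and angle between tin_mouth's own z axis and vertical below 0.06 rad and height (world z) of tin_mouth below 0.088 m and distance of tin_mouth from where it was at the start of the episode below 0.025 m); the arm keeps its last pose, push and grip.
It fails at once if the cap comes off the head while the head is not home on the tin, or the head is disturbed once the cap is off (not (z of cap_mid in the frame of head_collar below 0.024 m and distance between cap_mid and head_collar below 0.026 m) and not (horizontal distance between head_collar and tin_mouth below 0.004 m and z of head_collar in the frame of tin_mouth between 0.004 and 0.0095 m and angle between the z axis of head_collar and the z axis of tin_mouth, either way round below 0.06 rad)).
It fails at once if the head is dropped (let go more than about 10 mm up) (contact force between the fingers and head below 0.01 N and linear speed of head above 0.45 m/s).
It fails at once if the tin is tipped or lifted (angle between tin_mouth's own z axis and vertical above 0.25 rad or height (world z) of tin_mouth above 0.1 m).
It fails at once if one of the other things is pushed more than 30 mm (distance of any of shaker2, jar, small_bowl, bowl, spoon, jar_lid, pastry_brush from where it was at the start of the episode above 0.03 m).
It also fails if it takes over 38 s, if anything falls off the work surface, if the arm or the gripper's body presses on something with over 40 N, if the wrist force passes 120 N, or if a joint passes its speed limit or range.

## Working session

There is one attempt and no reset: what is moved stays moved. The work goes in short steps, Python scripts to look and compute and a tool call to move; the robot and the scene stay as the last step left them, time stands still between calls to the robot, and variables do not carry over. Pictures are saved under pics/ and viewed, at most 10 in all, crops included, and the job is handed in when it is done.

Besides the shell and the picture viewer there is one more tool, called after "Request:" as name(argument=value, ...) on one line, values as JSON. play_rows: Moves the arm, as the interface text tells. Its arguments: {"type":"object","properties":{"targets":{"type":"array","items":{"type":"number"}},"force":{"type":"number"}},"required":["targets"]}

```bash
mkdir -p pics
cat > h.py <<'E'
import numpy as np, cv2
from cell import readout, grab_frame, env, nets
def pts(f):
    K=f["mtx"]; z=f["z_map"]; v,u=np.mgrid[:384,:512]
    c=np.stack([(u-K[0,2])/K[0,0]*z,(v-K[1,2])/K[1,1]*z,z],-1)
    R,_=cv2.Rodrigues(np.array(f["rvec"],float)); return (c-np.array(f["tvec"]).ravel())@R
E
python3 - <<'E'
from h import *
s=readout.sense(); print(s, env.grasp_offset)
im=[]
for n in("scene","top"):
    f=grab_frame(n); P=pts(f); im.append(f["pixels"].copy())
    for t in("tin_mouth","head_collar","cap_mid","shaker2","jar","jar_lid","bowl","small_bowl","spoon","pastry_brush"):
        for d in nets.silhouettes(t,f)[:5]:
            if d["p"]<.2: continue
            m=d["mask"]&(f["z_map"]>0)
            if m.sum()<5: continue
            q=P[m]; zt=np.percentile(q[:,2],95); e=q[q[:,2]>zt-.006]
            print(n,t,round(d["p"],2),np.round(d["rect"]),"ztop %.3f"%zt,"min",e.min(0).round(3),"max",e.max(0).round(3))
cv2.imwrite("pics/a.png",im[0]);cv2.imwrite("pics/b.png",im[1])
E
```

```text
{'time_s': 0.0, 'q': array([-1.34541742e+00,  3.53686979e-01,  1.63413993e+00, -3.53383115e-05,
        1.15518093e+00, -2.48211610e-03]), 'dq': array([-0.00094251,  0.00034846,  0.00016392, -0.00119393, -0.0002701 ,
        0.00080556]), 'tau': array([ 3.64986110e-03, -6.05236530e+01, -3.42056036e+01,  3.87881232e-05,
        9.39180551e-03, -2.78488656e-06]), 'position': array([ 0.1410169 , -0.6083954 ,  0.23053494]), 'ee_rot': array([-3.14017740e+00,  2.87969268e-05,  2.27875334e-01]), 'wrist_force': array([ 0.61069845, -0.09583646,  0.16868848]), 'wrist_torque': array([ 0.02099461,  0.01258639, -0.04579176]), 'gripper_force': 0.0, 'opening': 1.0019504883815153} -0.0187
scene tin_mouth 0.86 [218. 232.  26.  46.] ztop 0.083 min [0.629 0.161 0.077] max [0.689 0.224 0.087]
scene head_collar 0.47 [259. 194.  20.  12.] ztop 0.033 min [ 0.422 -0.017  0.027] max [0.475 0.018 0.036]
scene cap_mid 0.82 [245. 176.  14.  13.] ztop 0.026 min [ 0.413 -0.157  0.02 ] max [ 0.467 -0.029  0.058]
scene cap_mid 0.7 [266. 211.  21.  18.] ztop 0.027 min [0.451 0.062 0.021] max [0.505 0.119 0.028]
scen
[... 2065 characters left out ...]
 161.  50.  49.] ztop 0.065 min [ 0.45  -0.465  0.059] max [ 0.575 -0.337  0.071]
top jar_lid 0.97 [357. 112.  26.  27.] ztop 0.015 min [ 0.651 -0.377  0.009] max [ 0.718 -0.31   0.019]
top bowl 0.74 [ 34. 131.  91.  87.] ztop 0.103 min [0.467 0.299 0.097] max [0.676 0.508 0.111]
top small_bowl 0.89 [379. 159.  54.  52.] ztop 0.065 min [ 0.45  -0.465  0.059] max [ 0.577 -0.336  0.071]
top spoon 0.86 [100. 251.  64.  50.] ztop 0.020 min [0.269 0.218 0.014] max [0.4   0.383 0.024]
top pastry_brush 0.7 [316. 240.  81.  65.] ztop 0.022 min [ 0.233 -0.371  0.016] max [ 0.372 -0.157  0.026]
top pastry_brush 0.56 [379. 161.  52.  47.] ztop 0.065 min [ 0.45  -0.465  0.059] max [ 0.577 -0.336  0.071]
```

Run:
```python
import cv2
b=cv2.imread("pics/b.png"); cv2.imwrite("pics/c.png",cv2.resize(b[100:300,130:340],(798,600)[:2] if 0 else (630,600),interpolation=cv2.INTER_CUBIC))
```

```text
(no output)
```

View pics/c.png

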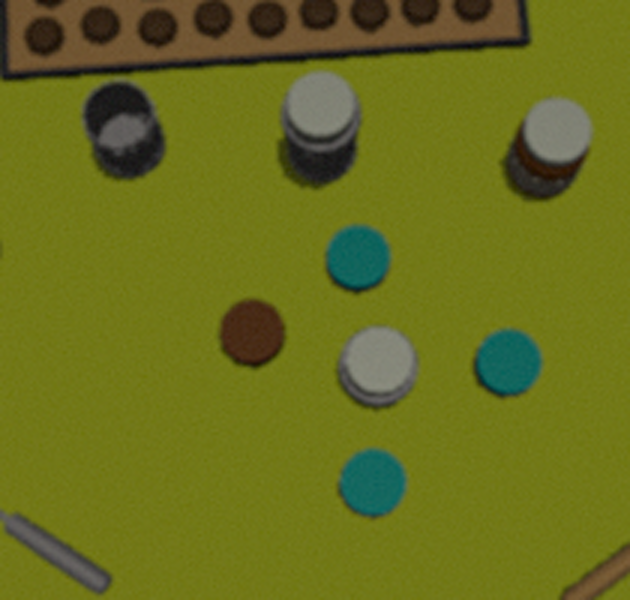

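View pics/a.png

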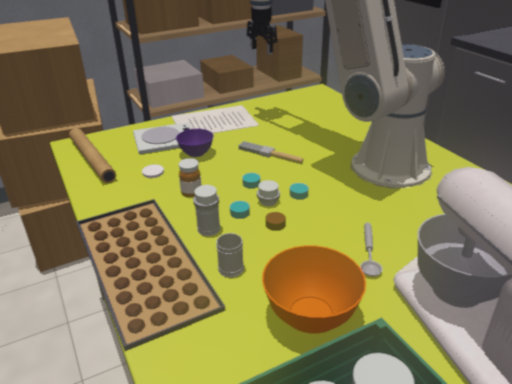

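Candidates for the head and cap: white cap on the steel collar at scene (268,190) / top (255,218). The loose caps are teal at scene (251,180), (240,209) and (299,190), and brown at (276,220). Shaker2's white cap is at (205,195) and the jar's is at (189,168). I choose the white one on the low steel head, at about (0.441, -0.016), and the tin at (230,255), about (0.66, 0.19). I'll hover over the head, with the finger line diagonal so it passes between the loose caps, and check it up close.

Request:
play_rows(targets=[85,0.1775,-0.212,0.0125,0,0,0,85,0.1775,-0.212,0.0125,0,0,0,85,0.1775,-0.212,0.0125,0,0,0,85,0.1775,-0.212,0.0125,0,0,0,85,0.1775,-0.212,0.0125,0,0,0,85,0.1775,-0.212,0.0125,0,0,0,85,0.1775,-0.212,0.0125,0,0,0,85,0.1775,-0.212,0.0125,0,0,0,85,0.1775,-0.212,0.0125,0,0,0,85,0.1775,-0.212,0.0125,0,0,0,85,0.1775,-0.212,0.0125,0,0,0,85,0.1775,-0.212,0.0125,0,0,0,85,0,0,0,0,0,-0.242,85,0,0,0,0,0,-0.242,85,0,0,0,0,0,-0.242,85,0,0,0,0,0,-0.242,85,0,0,0,0,0,0,85,0,0,0,0,0,0], force=40)

```text
time_s: 3.35
position: [0.4413, -0.017, 0.2014]
ee_rot: [3.141, -0.0, 0.732]
wrist_force: [-0.1, -1.1, -0.6]
opening: 0.996
gripper_force: 0.0
```

```bash
cat >> h.py <<'E'
from scipy.spatial.transform import Rotation as Ro
def wpts(f,s):
    K=f["mtx"]; z=f["z_map"]; v,u=np.mgrid[:384,:512]
    a=(u-K[0,2])/K[0,0]; b=(v-K[1,2])/K[1,1]; t=np.hypot(a,b)+1e-9
    k=np.tan(np.minimum(t,1.5))/t
    c=np.stack([a*k*z,b*k*z,z],-1); H=np.array(f["hand_eye"])
    p=c@H[:3,:3].T+H[:3,3]
    return p@Ro.from_euler("xyz",s["ee_rot"]).as_matrix().T+s["position"]
def circ(q):
    h=cv2.convexHull((q[:,:2]*1e4).astype(np.float32))[:,0]/1e4
    A=np.c_[2*h,np.ones(len(h))]; x=np.linalg.lstsq(A,(h**2).sum(1),rcond=None)[0]
    return x[:2].round(4), round(float(np.sqrt(x[2]+x[0]**2+x[1]**2)),4)
def band(P,z,xy,r,z0,z1):
    m=(z>0)&(P[...,2]>z0)&(P[...,2]<z1)&(np.hypot(P[...,0]-xy[0],P[...,1]-xy[1])<r); return P[m]
E
python3 - <<'E'
from h import *
s=readout.sense(); print(s["position"],s["ee_rot"],s["q"],s["time_s"])
f=grab_frame("wrist"); P=wpts(f,s); print(f["mtx"],f["hand_eye"])
cv2.imwrite("pics/w1.png",f["pixels"])
for a,b in((.05,.065),(.026,.034)):
    q=band(P,f["z_map"],(.441,-.016),.045,a,b); print(len(q), circ(q) if len(q)>9 else 0, np.median(q,0))
f=grab_frame("top");P=pts(f)
for nm,xy,a,b in(("cap",(.441,-.016),.05,.065),("collar",(.441,-.016),.028,.036),("rim",(.6595,.19),.08,.095)):
    q=band(P,f["z_map"],xy,.045,a,b); print(nm,len(q), circ(q) if len(q)>9 else 0)
f=grab_frame("scene");P=pts(f)
for nm,xy,a,b in(("cap",(.441,-.016),.05,.065),("rim",(.6595,.19),.08,.095)):
    q=band(P,f["z_map"],xy,.045,a,b); print(nm,len(q), circ(q) if len(q)>9 else 0)
E
```

```text
[ 0.44128884 -0.01702952  0.20135897] [ 3.14146303e+00 -1.42309746e-04  7.31841660e-01] [-4.19731218e-02  9.93521708e-02  2.03949087e+00  7.99713905e-06
  1.00255724e+00  7.96977251e-01] 3.35
[[297.31863964   0.         254.0316601 ]
 [  0.         297.31863964 190.19645856]
 [  0.           0.           1.        ]] [[ 2.02928842e-04 -9.54360007e-01 -2.98658561e-01  7.67420973e-02]
 [ 9.99999528e-01  4.77545857e-04 -8.46524942e-04  3.27282774e-04]
 [ 9.50512708e-04 -2.98658248e-01  9.54359653e-01 -1.42472570e-01]
 [ 0.00000000e+00  0.00000000e+00  0.00000000e+00  1.00000000e+00]]
2306 (array([ 0.441, -0.017]), 0.0275) [ 0.44163369 -0.01622734  0.05583816]
539 (array([ 0.4413, -0.0164]), 0.0328) [0.46051503 0.00185306 0.03173219]
cap 189 (array([ 0.4406, -0.0177]), 0.0256)
collar 24 (array([ 0.4438, -0.0179]), 0.0312)
rim 76 (array([0.6598, 0.1903]), 0.0303)
cap 192 (array([ 0.4408, -0.0158]), 0.029)
rim 130 (array([0.6584, 0.1912]), 0.031)
```

View pics/w1.png

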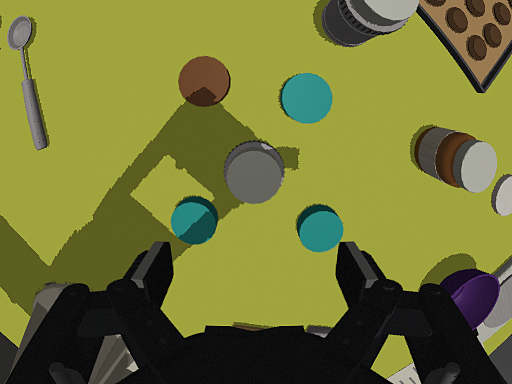

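The close view shows the white cap on the ribbed collar at (253,172), clear of the teal caps at (306,97), (194,220) and (320,228) and the brown one at (204,80). The choice is right. Now descend and grip.

Request:
play_rows(targets=[85,0,0,0.16,0,0,0,85,0,0,0.16,0,0,0,85,0,0,0.16,0,0,0,85,0,0,0.16,0,0,0,85,0,0,0.16,0,0,0,85,0,0,0.16,0,0,0,85,0,0,0.017,0,0,0,85,0,0,0,0,0,0,58,0,0,0,0,0,0,58,0,0,0,0,0,0,58,0,0,0,0,0,0,58,0,0,0,0,0,0,58,0,0,0,0,0,0,58,0,0,0,0,0,0], force=40)

```text
time_s: 5.25
position: [0.4422, -0.017, 0.0074]
ee_rot: [3.14, -0.002, 0.735]
wrist_force: [-1.4, 0.2, 8.6]
opening: 0.755
gripper_force: 41.7
```

Request:
play_rows(targets=[58,0,0,-0.03,0,0,0,58,0,0,-0.08,0,0,0,58,0,0,-0.13,0,0,0,58,0,0,-0.15,0,0,0,58,0,0,-0.15,0,0,0,58,0,0,-0.13,0,0,0,58,0,0,-0.08,0,0,0,58,0,0,-0.03,0,0,0,58,0,0,0,0,0,0,58,0,0,0,0,0,0])

```text
time_s: 6.5
position: [0.4407, -0.017, 0.1613]
ee_rot: [-3.141, 0.001, 0.735]
wrist_force: [-0.3, -0.2, -1.6]
opening: 0.756
gripper_force: 44.6
```

```bash
cat > m.py <<'E'
from h import *
import sys
s=readout.sense(); print(s["position"].round(4),s["ee_rot"].round(4),s["wrist_force"],s["opening"])
R=Ro.from_euler("xyz",s["ee_rot"]).as_matrix()
f=grab_frame("wrist"); P=wpts(f,s); cv2.imwrite("pics/%s.png"%sys.argv[1],f["pixels"])
tz=s["position"][2]
c=s["position"]
T=(P-c)@R  # tool coords
m=(f["z_map"]>0)&(np.hypot(T[...,0],T[...,1])<.045)&(T[...,2]>-.075)&(T[...,2]<.03)
q=T[m]; print(len(q),"hist z",np.histogram(q[:,2],bins=np.arange(-.075,.035,.005))[0])
zt=np.percentile(q[:,2],3); 
top=q[np.abs(q[:,2]-np.median(q[q[:,2]<zt+.004][:,2]))<.004]
print("cap top tool", circ(top),np.median(top[:,2]))
A=np.c_[top[:,:2],np.ones(len(top))]; print("slope",np.linalg.lstsq(A,top[:,2],rcond=None)[0].round(4))
q=band(P,f["z_map"],(.6595,.1905),.045,.078,.095); print("rim wrist",len(q), circ(q) if len(q)>9 else 0)
E
python3 m.py w2
```

```text
[ 0.4407 -0.017   0.1613] [-3.1408e+00  7.0000e-04  7.3460e-01] [-0.3227802  -0.1782749  -1.56750248] 0.7560524396003371
21536 hist z [ 1235   219   426   839   485 10107  1286  1084   969  1123  2684   621
   444    14     0     0     0     0     0     0     0]
cap top tool (array([0.0005, 0.0002]), 0.0371) -0.07323961880137542
slope [ 0.1185  0.0002 -0.0746]
rim wrist 0 0
```

View pics/w2.png

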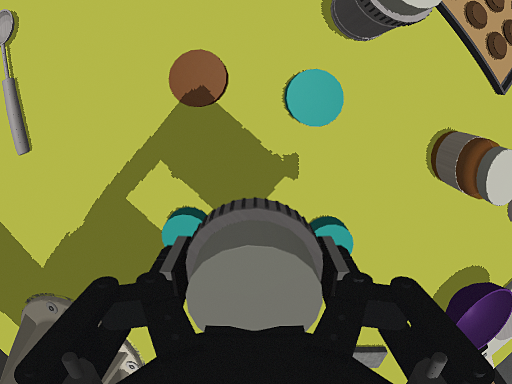

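The head is lifted with the cap on: cap top at (255,290), collar arc at (250,205). Now move toward the tin, stopping about 90 mm short so the wrist camera can see both the rim and the collar.

Request:
play_rows(targets=[58,0.08,-0.007,0,0,0,0,58,0.17,-0.006,0,0,0,0,58,0.25,-0.006,0,0,0,0,58,0.25,-0.006,0,0,0,0,58,0.17,-0.006,0,0,0,0,58,0.1,-0.006,0,0,0,0,58,0.03,0,0,0,0,0,58,0,0,0,0,0,0,58,0,0,0,0,0,0])

```text
time_s: 7.68
position: [0.5913, 0.1284, 0.1619]
ee_rot: [-3.141, 0.001, 0.734]
wrist_force: [-0.4, -0.1, -0.5]
opening: 0.756
gripper_force: 44.6
```

```bash
cat >> m.py <<'E'
from scipy.optimize import least_squares
def fitr(p,r):
    return least_squares(lambda c:np.hypot(p[:,0]-c[0],p[:,1]-c[1])-r,[0,0],loss="soft_l1",f_scale=.0007)
# collar side: outer points on +x side
for z0,z1,r in((-.022,-.012,.033),(-.018,-.010,.033),(-.044,-.03,.028)):
    p=T[(f["z_map"]>0)&(T[...,2]>z0)&(T[...,2]<z1)&(T[...,0]>.005)&(np.abs(T[...,1])<.026)&(np.hypot(T[...,0],T[...,1])<.04)&(np.hypot(T[...,0],T[...,1])>r-.003)]
    if len(p)>20: x=fitr(p,r); print("side",z0,len(p),x.x.round(4),np.abs(x.fun).mean().round(4))
p=T[(f["z_map"]>0)&(T[...,2]>-.055)&(T[...,2]<-.043)&(np.hypot(T[...,0],T[...,1])<.032)]; print("captop",len(p),p.min(0),p.max(0))
q=band(P,f["z_map"],(.6595,.1905),.045,.082,.095)
if len(q)>20: print("rimtool",np.r_[((np.r_[circ(q)[0],.085]-c)@R)].round(4), np.median(q[:,2]))
E
python3 m.py w3
```

```text
[0.5913 0.1284 0.1619] [-3.1413e+00  7.0000e-04  7.3390e-01] [-0.41031129 -0.06663885 -0.52210253] 0.7562354730752227
21532 hist z [ 1225   214   426   863   467 10113  1295  1054  1002  1102  2686   609
   464    12     0     0     0     0     0     0     0]
cap top tool (array([-0.0013,  0.    ]), 0.0375) -0.07326823033001187
slope [ 0.1067 -0.0006 -0.0744]
rim wrist 900 (array([0.6588, 0.191 ]), 0.0302)
side -0.022 748 [-0.0011  0.0002] 0.0004
side -0.018 498 [-0.0012  0.0002] 0.0004
side -0.044 1608 [-0.0012  0.0001] 0.0002
captop 10173 [-0.01696156 -0.03194938 -0.05097583] [ 0.02758162  0.02822979 -0.04301431]
rimtool [ 0.0921 -0.0012  0.0768] 0.08465006493865002
```

View pics/w3.png

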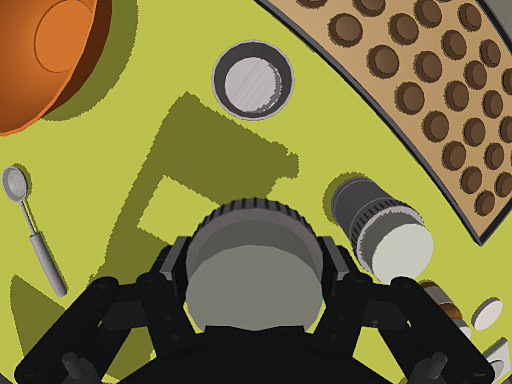

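The rim centre is at (253,80) in the view and the collar is held square. In tool axes the head has to move x +93 mm and y -1.4 mm, then go down 86 mm. I'll go above the mouth and stop 8 mm over the rim.

Request:
play_rows(targets=[58,0.1,-0.007,0,0,0,0,58,0.15,0,0,0,0,0,58,0.13,0,0,0,0,0,58,0.07,0,0,0,0,0,58,0.0165,0,0,0,0,0,58,0,0,0.05,0,0,0,58,0,0,0.1,0,0,0,58,0,0,0.1,0,0,0,58,0,0,0.05,0,0,0,58,0,0,0,0,0,0,58,0,0,0,0,0,0,58,0,0,0,0,0,0])

```text
time_s: 9.22
position: [0.6609, 0.193, 0.1027]
ee_rot: [3.141, -0.001, 0.735]
wrist_force: [-0.2, 0.5, -1.4]
opening: 0.757
gripper_force: 44.7
```

```bash
cat > n.py <<'E'
from h import *
import sys
s=readout.sense(); print(s["position"].round(4),s["ee_rot"].round(4),s["time_s"])
f=grab_frame("scene"); P=pts(f); z=f["z_map"]; xy=(.6588,.191)
im=f["pixels"][195:305,180:280]; cv2.imwrite("pics/%s.png"%sys.argv[1],cv2.resize(im,None,fx=5,fy=5,interpolation=cv2.INTER_CUBIC))
E
python3 n.py s1; python3 m.py w4 | grep -v hist
```

```text
[0.6609 0.193  0.1027] [ 3.141e+00 -1.200e-03  7.347e-01] 9.225
[0.6609 0.193  0.1026] [ 3.1411e+00 -1.1000e-03  7.3470e-01] [ 0.37438266  0.28593795 -1.25230136] 0.7527502134029819
    0    0    0    0  365  188  270]
cap top tool (array([-0.0024,  0.0002]), 0.0385) -0.07319867917455666
slope [ 0.0915 -0.0006 -0.0742]
rim wrist 544 (array([0.6594, 0.1911]), 0.0299)
side -0.022 738 [-0.0011  0.0002] 0.0004
side -0.018 498 [-0.0012  0.0002] 0.0004
side -0.044 1613 [-0.0017  0.0001] 0.0002
captop 10023 [-0.01736547 -0.03192413 -0.05038235] [ 0.02733142  0.03185814 -0.04301511]
rimtool [-0.0023  0.0005  0.0176] 0.08450897945803268
```

View pics/s1.png

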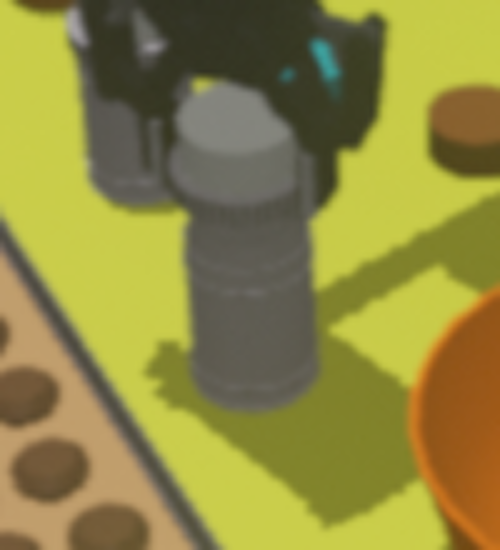

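Scene crop: the spigot is centred just above the tin mouth at about (250,270), with the cap on. The wrist view puts the head about 1 mm too far in +x. I'll correct that and lower slowly.

Request:
play_rows(targets=[58,-0.005,0.001,0,0,0,0,58,0,0,0.02,0,0,0,58,0,0,0.02,0,0,0,58,0,0,0.015,0,0,0,58,0,0,0.015,0,0,0,58,0,0,0,0,0,0])

```text
time_s: 10.07
position: [0.6596, 0.192, 0.0875]
ee_rot: [-3.141, 0.001, 0.735]
wrist_force: [0.6, -0.2, -1.6]
opening: 0.757
gripper_force: 44.7
```

Request:
play_rows(targets=[58,0,0,0.015,0,0,0,58,0,0,0.015,0,0,0,58,0,0,0.01,0,0,0,58,0,0,0.005,0,0,0,58,0,0,0,0,0,0])

```text
time_s: 10.7
position: [0.6598, 0.192, 0.0788]
ee_rot: [-3.142, 0.0, 0.735]
wrist_force: [0.5, 0.1, -1.4]
opening: 0.754
gripper_force: 44.7
```

Request:
play_rows(targets=[58,0,0,0.005,0,0,0,58,0,0,0.005,0,0,0,58,0,0,0.004,0,0,0,58,0,0,0,0,0,0])

```text
time_s: 11.2
position: [0.6597, 0.192, 0.076]
ee_rot: [-3.141, 0.0, 0.735]
wrist_force: [0.4, -0.2, -1.9]
opening: 0.753
gripper_force: 44.7
```

Request:
play_rows(targets=[58,0,0,0.004,0,0,0,58,0,0,0.004,0,0,0,58,0,0,0,0,0,0])

```text
time_s: 11.58
position: [0.6599, 0.192, 0.0745]
ee_rot: [3.142, -0.0, 0.735]
wrist_force: [0.4, -0.7, -1.1]
opening: 0.755
gripper_force: 44.9
```

Request:
play_rows(targets=[58,0,0,0.005,0,0,0,58,0,0,0.005,0,0,0,58,0,0,0,0,0,0])

```text
time_s: 11.95
position: [0.6602, 0.1922, 0.0744]
ee_rot: [3.141, -0.001, 0.735]
wrist_force: [-4.9, -1.2, 14.1]
opening: 0.755
gripper_force: 46.2
```

Contact at the expected height with 14 N, so the collar is home. Ease off slightly, open, and check.

Request:
play_rows(targets=[58,0,0,-0.006,0,0,0,58,0,0,0,0,0,0,72,0,0,0,0,0,0,80,0,0,0,0,0,0,85,0,0,0,0,0,0,85,0,0,0,0,0,0,85,0,0,0,0,0,0])

```text
time_s: 12.82
position: [0.6598, 0.192, 0.0736]
ee_rot: [3.142, 0.0, 0.735]
wrist_force: [-0.4, -0.1, 0.0]
opening: 0.997
gripper_force: 0.0
```

```bash
python3 n.py s2; python3 m.py w5 | grep -v hist
python3 - <<'E'
from h import *
for n in("scene","top"):
    f=grab_frame(n);P=pts(f)
    for a,b in((.115,.13),(.06,.083)):
        q=band(P,f["z_map"],(.659,.191),.034,a,b); print(n,len(q),circ(q) if len(q)>9 else 0,np.median(q[:,2]))
E
```

```text
[0.6598 0.192  0.0736] [3.1416e+00 1.0000e-04 7.3460e-01] 12.825
[0.6598 0.1921 0.0737] [-3.1416  0.      0.7347] [ 0.55786971  0.69778426 -0.50032577] 0.993292139298228
   41  241  170  224  200  189  172]
cap top tool (array([-0.0083, -0.0002]), 0.0451) -0.07381747031449626
slope [ 0.0693 -0.0015 -0.0744]
rim wrist 1146 (array([0.6503, 0.184 ]), 0.0452)
side -0.022 730 [-0.0009  0.0003] 0.0004
side -0.018 435 [-0.0009  0.0002] 0.0003
side -0.044 1633 [-0.0015  0.0002] 0.0002
captop 10137 [-0.01649467 -0.02777809 -0.05152356] [ 0.02712243  0.02793637 -0.0430023 ]
rimtool [-0.0124 -0.0004 -0.0113] 0.09071313432608541
scene 317 (array([0.6611, 0.1943]), 0.0267) 0.12296359920132016
scene 195 (array([0.6595, 0.1931]), 0.0303) 0.07194894949585688
top 0 0 nan
top 0 0 nan
  return _methods._mean(a, axis=axis, dtype=dtype,
  ret = ret.dtype.type(ret / rcount)
```

View pics/s2.png

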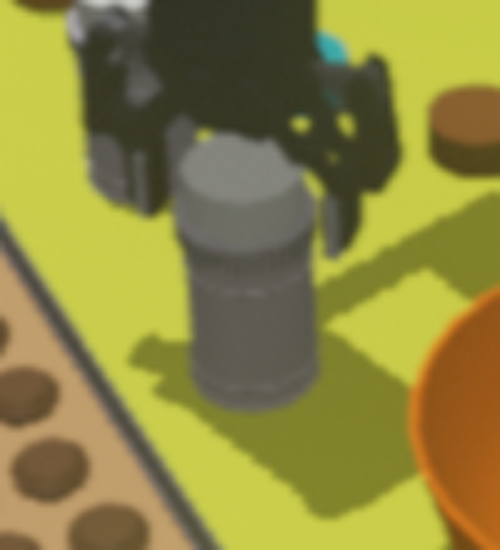

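Home: cap top at z = 0.123 as expected, collar flush on the tin at (250,265), fingers clear. Now raise 28 mm and grip the cap only, tips above the collar.

Request:
play_rows(targets=[85,0,0,-0.05,0,0,0,85,0,0,-0.06,0,0,0,85,-0.006,0,-0.033,0,0,0,85,0,0,0,0,0,0,85,0,0,0,0,0,0,62,0,0,0,0,0,0,58,0,0,0,0,0,0,50,0,0,0,0,0,0,50,0,0,0,0,0,0,50,0,0,0,0,0,0,50,0,0,0,0,0,0,50,0,0,0,0,0,0], force=25)

```text
time_s: 14.52
position: [0.659, 0.1912, 0.1023]
ee_rot: [3.141, -0.0, 0.735]
wrist_force: [0.8, 1.4, 1.8]
opening: 0.653
gripper_force: 26.6
```

```bash
python3 n.py s3
```

```text
[0.659  0.1912 0.1023] [ 3.1415e+00 -2.0000e-04  7.3470e-01] 14.525
```

View pics/s3.png

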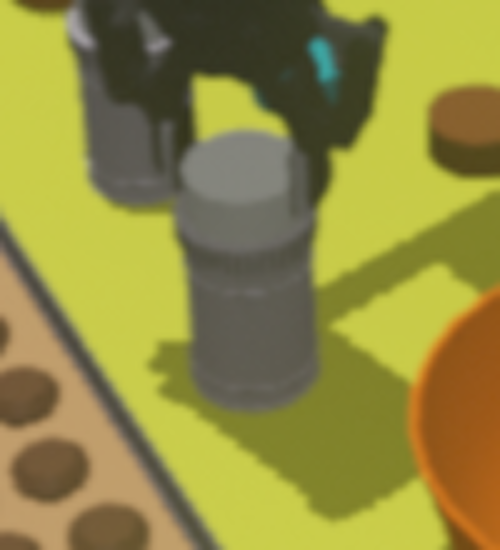

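The fingers hold the cap alone (55.8 mm opening), with tips above the collar. Lift straight up, slowly at first.

Request:
play_rows(targets=[50,0,0,-0.01,0,0,0,50,0,0,-0.02,0,0,0,50,0,0,-0.025,0,0,0,50,0,0,-0.03,0,0,0,50,0,0,-0.03,0,0,0,50,0,0,-0.04,0,0,0,50,0,0,-0.06,0,0,0,50,0,0,-0.07,0,0,0,50,0,0,-0.07,0,0,0,50,0,0,-0.06,0,0,0,50,0,0,-0.03,0,0,0,50,0,0,0,0,0,0,50,0,0,0,0,0,0,50,0,0,0,0,0,0,50,0,0,0,0,0,0])

```text
time_s: 16.45
position: [0.6587, 0.1912, 0.1909]
ee_rot: [-3.141, 0.001, 0.735]
wrist_force: [-0.2, -0.1, 0.1]
opening: 0.651
gripper_force: 26.6
```

```bash
python3 n.py s4
```

```text
[0.6587 0.1912 0.1909] [-3.1413e+00  6.0000e-04  7.3460e-01] 16.45
```

View pics/s4.png

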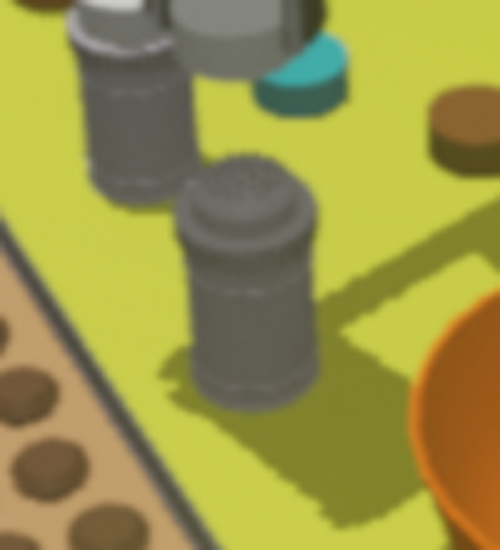

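The head is seated on the tin, with the sieve dome bare at (245,190). The cap is held upright about 89 mm above its seat. Handing in.

```bash
python3 -c "
from h import *
print(env.finish_job())"
```

```text
the job is handed in; nothing more can be done
None
```

The sieve head is seated on the tin and the cap is held upright about 89 mm above its seat; the other things were left alone and the job is handed in (no verdict was returned).

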